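Set and lock the shop-air regulator

ROBOT

A 6-joint arm with a two-finger parallel gripper is mounted at the origin on the work surface. World frame = base frame: x ahead of the robot, y to its left, z up, the work surface at z = 0. Lengths are in mm, angles in degrees, forces in N, time in s.
With the tool pointing down it reaches from about 300 to 850 mm from the base axis. Payload 4.2 kg.
Tool frame: the origin (TCP) lies on the centre line of the jaws, within the pads' length; the fingertips stand env.nose_length ahead of it and the grasp point (between the pads) lies 2 mm behind it (env.nose_length is the distance from the TCP to the fingertips, in mm); z points along the fingers, y is the direction in which the jaws open and shut (so a half turn about z gives the same grasp; the last joint's range is limited). The gripper opens to 91 mm and grips with 3 to 60 N. Pads are 32 mm wide; open, the fingers measure 118 mm over their backs; the gripper's body (76 mm by 178 mm) begins 60 mm behind the grasp point.
Start: joints at [75.459, 18.312, 89.639, -0, 72.044, -1.146], TCP at [133.214, 559.37, 230.976] pointing down, gripper open.
Joint ranges: [-177.97, 177.97], [-48.28, 115.42], [12.27, 149.76], [-77.06, 257.06], [2.81, 150.46], [-146.56, 146.56]. Speed limits (degrees/s): [147.25, 147.25, 180, 180, 180, 180].

INTERFACE

Orientations are given as [roll, pitch, yaw] about the fixed x, y, z axes, in that order (R = Rz(yaw) Ry(pitch) Rx(roll)).
In Python, from workcell import env gives the robot as it stands. The module is installed in compiled form; this text tells all that it offers.
- The arm moves only by the tool jog_arm, never from a script. Its argument "deltas" is a list that holds one entry, the list of rows, each a list of 5 numbers: the shift along the tool's x, y, z in m, then the turn about the tool's z in degrees, then the finger opening in m, from 0 to 0.0912. A call has 1 to 20 rows; each row is the pose to reach, as a shift and turn from the pose commanded when the call began, along the tool's axes at that moment; what a row does not reach only later rows make up. A row lasts 1/12 s, in which the tool goes at most 41.7 mm and 7.16 degrees, less where a joint would pass 70% of its speed; a pose out of reach is approached as far as the arm can. A call with a gripper value outside its range is refused whole. The fingers move at their own pace and stop on an object; "grip_force" is the grip in N (left out, the last holds). Time passes only in rows, so rows that repeat a pose let the fingers close. It gives the time, the measured TCP pose, the force and the opening at its end, in the units of the state.
- env.state(): the state, without advancing time (a new reading comes with each control period).
- env.grab_frame(name): name is "side" or "top"; returns the picture (384x512x3 uint8, red, green, blue); there is no depth.
- env.camera_params(name): a dict with "fx", "fy", "cx", "cy" (pixels), "xyz" and "orientation" of the camera in the world. Camera axes: x right, y down, z forward; pixel columns grow to the right and rows downward; lengths in mm; the calibration is good to about 2 mm. A picture is of the moment at which its call begins. camera_params takes no time and is no camera call.
- env.job_done(): hands the job in, once; it reports no verdict.
Trained networks look in the newest picture that a camera, given by its name, has taken for a name from the list of things; names that differ only in an ending like _2 or _b are one class to them, and where a whole thing is asked for, a point or a joint stands for the part that bears it (a point fixed in the world has none). Each returns a list of dicts, best first, with "conf" (0 to 1); they miss things now and then, are a little off and sometimes report something else, mostly with a low value. They report only what shows in the picture. A call takes as long as a camera call.
- env.look_for(camera, label): "xyz" ([x, y, z] in mm, in world coordinates, good to about 4 mm: the middle of the surface that is visible of it).
The state is a dict: "time_s": time; "qpos": joint angles; "qvel": joint speeds; "effort": joint torques, N m; "ee_pos": TCP position; "ee_rot": TCP orientation; "force": force on the tool from outside, world axes, zero at the start; "torque": the same for the moment, N m; "gripper_width": finger opening in mm.
Only numpy, scipy, OpenCV 4.12 (cv2) and the standard library are available. Lean on these libraries where they do the work, as an engineer would, in place of code of your own. Each camera call takes 0.05 s, during which the arm holds its last target.

TASK

The round knob on top of the bench air regulator is down and free: turn it clockwise until its pointer stands at the set mark on the bonnet, then pull it up into its lock and let go, leaving it standing locked at the mark. The lock's teeth are hidden and may meet tip to tip; never force them, but keep a light upward pull and ease the knob a little to and fro about the mark until it drops into the first notch beside the mark, then draw it gently up until it stops. Leave the tools and fittings around it where they are.

Things in the scene. Friction and masses are not known exactly. Their poses are not given: they have to be found in the camera images.
- regulator: Air filter and regulator set on a steel stand, fixed to the bench. Origin: on the bench, under the knob's vertical axis; z up. Foot 130 mm (x) by 250 mm (y, -90 to +160), 8 mm thick. Black bonnet of radius 33 mm, its top (the knob's seat) 205 mm up. Outlet couplings at y = -50 to -115 mm (156 mm high), round gauge at x = +50 to +75 mm (164 mm high). Only the knob and the mark rise above 172 mm.
- filter_top (a point): Centre of the filter's cap, 171 mm up, 85 mm from the knob's axis along the regulator's +y; the filter head is 68 mm square, its clear bowl below it; an inlet ball valve, 170 mm high, reaches on to y = +225 mm.
- knob: Black ribbed round knob, 51 mm across, 44 mm tall, on top of the regulator; grip its round side from above at any angle. Origin: on its vertical axis at its lower rim, 205 mm up when down; x axis along its pointer. It turns stiffly (0.12 N m), stays where it is left, and at the start is 0.7 to 2.1 rad short of the mark, to be turned clockwise seen from above (regrasp if the wrist runs out).
- knob_top (a point): Centre of the knob's flat top (249 mm above the bench when down, about 257 mm when locked).
- pointer_tip (a point): Outer end of the pointer, a bare-metal bar 26 mm long, 5 mm wide, 3 mm high on the knob's top, from its axis to its rim: this point is on the rim, 25 mm from the axis, at the height of the knob's top.
- mark_tip (a point): The set mark: a bare steel tab, 8 mm wide, 20 mm long, pointed inwards, its top 3 mm above the knob's seat, on a clamp ring round the bonnet. This point is 25 mm from the knob's axis towards the tab, 205 mm above the bench; the pointer is at the mark when pointer_tip is straight above it.
- knob_lift (a joint): Height of the knob on its stem, m: 0 down and free to turn, 0.008 up at its stop in the lock; 0.005 is well in the notch. 3 N of drag, 1 N of weight; stays where it is left. Its hidden lug meets the lock ring's teeth at 0.0025. When it drops into a notch it is at the notch's edge: ease it on another 1 or 2 degrees the same way, to the middle, or it binds on the way up.
- lock_ring: Toothed ring hidden in the knob; origin on the knob's axis, 217.5 mm up. 20 teeth: a notch every 18 degrees, not seen from outside; the mark lies between two; the lug has 2 degrees of play each way in a notch. Tip to tip, and at the stop, it gives upwards on a spring from 3 N on, 2 N more per mm; in a notch it snaps down and the pull drops. Teeth and lug bear 18 N at most, lifting or twisting.
- wrench: Loose wrench lying on the bench, a bystander.
- screwdriver: Loose screwdriver lying on the bench, a bystander.
- hammer: Loose hammer lying on the bench, a bystander.
- glue_bottle: Loose amber bottle, 56 mm wide, 160 mm tall, a bystander.
- air_plug: Loose brass air plug, 20 mm wide, 34 mm tall, standing on the stand's foot, a bystander.
- mitre_gauge: Loose mitre gauge of a table saw: 300 mm bar with a protractor head and an upright handle 92 mm high, a bystander.
- saw_blade: Loose circular saw blade, 190 mm across, lying flat, a bystander.

How it is judged (in metres and radians):
On the way, in this order (a step that is already met when the one before it is completed fails the run):
1. the pointer is brought to the mark (its tip within 7.5 mm of it, seen from above) with the knob not yet in its lock (horizontal distance between pointer_tip and mark_tip below 0.0075 m and z of lock_ring in the frame of knob above 0.0085 m), for 0.1 s.
2. the knob is pulled up into its lock, at least 5 mm up and its lug between the teeth (value of joint knob_lift above 0.005 m and z of lock_ring in the frame of knob below 0.0077 m), for 0.2 s.
At the end, for the whole second after the job is handed in: The knob stands up in its lock (raised at least 5 mm, its lug between the ring's teeth), its pointer's tip within 7.5 mm (17 degrees) of the set mark seen from above, and it has been let go (all of step 2 and horizontal distance between pointer_tip and mark_tip below 0.0075 m and contact force between the fingers and knob below 0.1 N); the robot touches nothing.
It fails at once if the hidden lock teeth and lug are loaded with more than 18 N (forced tip to tip, pulled hard against the stop, or twisted in the notch) (contact force between knob and lock_ring above 18 N).
It fails at once if a bystander is moved by more than 20 mm (distance of any of wrench, screwdriver, hammer, glue_bottle, air_plug, mitre_gauge, saw_blade from where it was at the start of the episode above 0.02 m).
It also fails if it takes over 54 s, if anything falls off the work surface, if the arm or the gripper's body presses on something with over 40 N, if the wrist force passes 120 N, or if a joint passes its speed limit or range.

## Working session

There is one attempt and no reset: what is moved stays moved. The work goes in short steps, Python scripts to look and compute and a tool call to move; the robot and the scene stay as the last step left them, time stands still between calls to the robot, and variables do not carry over. Pictures are saved under pics/ and viewed, and the job is handed in when it is done.

Besides the shell and the picture viewer there is one more tool, called after "Call:" as a command line: name --argument value ..., lists and objects as JSON in quotes. jog_arm: Moves the arm, as the interface text tells. Its arguments: {"type":"object","properties":{"deltas":{"type":"array"},"grip_force":{"type":"number"}},"required":["deltas"]}

```bash
mkdir -p pics
python3 - <<'E'
from workcell import env
import cv2
print(env.nose_length, env.state())
for c in ("top","side"):
    im=env.grab_frame(c); cv2.imwrite(f"pics/{c}0.png",im[:,:,::-1]); print(c,env.camera_params(c))
    for l in ("knob_top","pointer_tip","mark_tip","filter_top","knob"):
        print(l,[(d['conf'],d['xyz']) for d in env.look_for(c,l)[:2]])
E
```

```text
17.0 {'time_s': 0.0, 'qpos': array([ 7.54576299e+01,  1.83499800e+01,  8.97054012e+01, -1.21073769e-03,
        7.20435758e+01, -1.14523311e+00]), 'qvel': array([-0.10103086,  0.01253805,  0.01115495,  0.04374334,  0.0174849 ,
        0.04802568]), 'effort': array([ 1.45348848e-03, -4.12473035e+01, -2.31967843e+01,  7.27920304e-02,
        4.59333602e-02, -1.50429091e-04]), 'ee_pos': array([133.10809048, 558.89884668, 230.14371456]), 'ee_rot': array([-1.79901040e+02, -8.26939863e-04,  1.66603237e+02]), 'force': array([-0.26437872, -0.28941914, -0.42990061]), 'torque': array([-0.00244562,  0.02558904,  0.02932393]), 'gripper_width': 91.29158285834082}
top {'fx': 482.29784636894567, 'fy': 482.29784636894567, 'cx': 259.5927133819028, 'cy': 193.60774051663867, 'xyz': array([ 226.37287741,    8.71107747, 1494.31768422]), 'orientation': array([-168.78285928,    0.471849  ,  -91.17760461])}
knob_top [(0.62, [462.6, -43.1, 249.3])]
pointer_tip [(0.79, [464.4, -40.1, 254.7])]
mark_tip [(0.6, [460.9, -46.2, 197.8]), (0.32, [465.7, -40.0, 247.8])]
filter_top [(0.59, [439.0, -6.6, 154.1])]
knob [(0.78, [462.3, -35.9, 251.6]), (0.43, [466.6, -37.0, 248.5])]
side {'fx': 446.3499060379978, 'fy': 446.3499060379978, 'cx': 247.70132695428393, 'cy': 193.0984953459835, 'xyz': array([ 214.48459754, -875.50017776, 1034.85891316]), 'orientation': array([-132.75749375,   -0.46345904,  -16.93444305])}
knob_top [(0.93, [460.7, -59.0, 246.3])]
pointer_tip [(0.61, [461.6, -55.4, 240.5])]
mark_tip []
filter_top [(0.96, [449.1, -58.7, 128.7])]
knob [(0.82, [462.3, -55.6, 242.5])]
```

Run:
```python
import cv2
for c in ("top","side"):
    im=cv2.imread(f"pics/{c}0.png"); cv2.imwrite(f"pics/{c}0b.png",cv2.resize(im,(768,576),interpolation=cv2.INTER_CUBIC))
```

```text
(no output)
```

View pics/top0b.png

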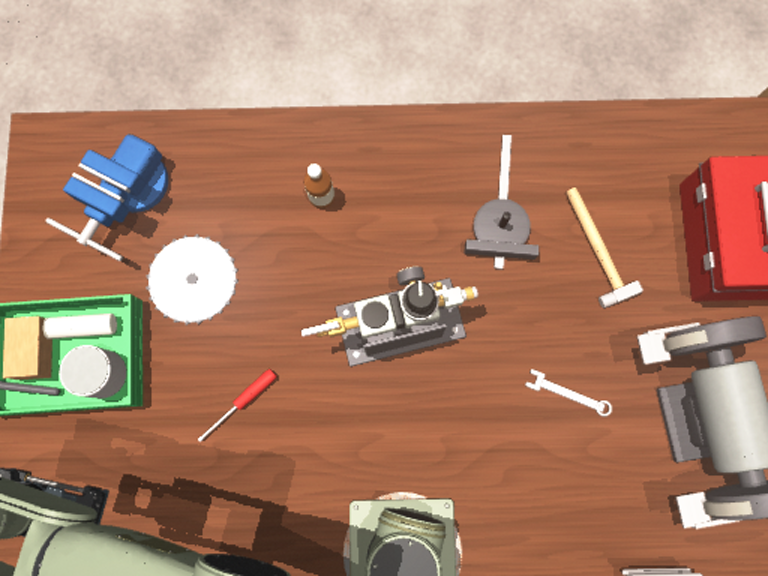

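View pics/side0b.png

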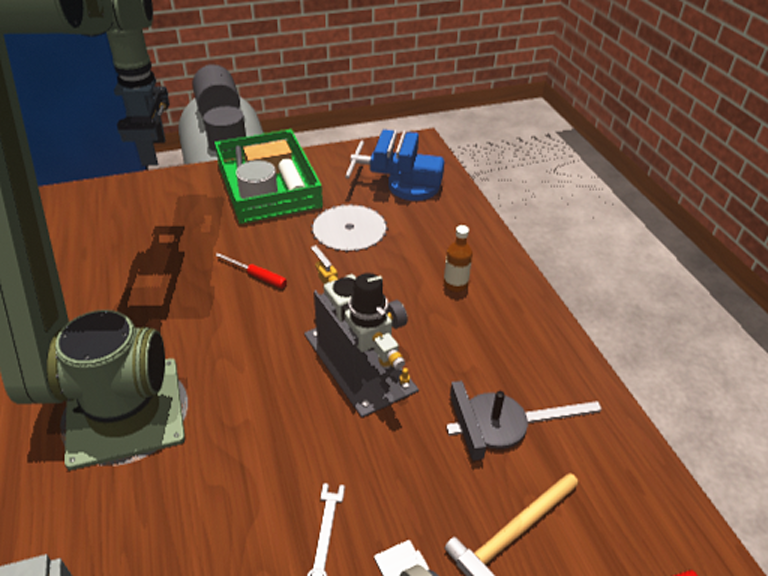

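The top view shows the regulator at about (420,298) and the side view at about (368,297), both in enlarged pixels. The bystanders are well clear of it. I'll zoom in on the knob.

Run:
```python
import cv2
im=cv2.imread("pics/top0.png")[170:250,220:320]; cv2.imwrite("pics/top0z.png",cv2.resize(im,(800,640)[:2],interpolation=cv2.INTER_CUBIC)[:600])
im=cv2.imread("pics/side0.png")[170:245,200:300]; cv2.imwrite("pics/side0z.png",cv2.resize(im,(800,600),interpolation=cv2.INTER_CUBIC))
```

```text
(no output)
```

View pics/top0z.png

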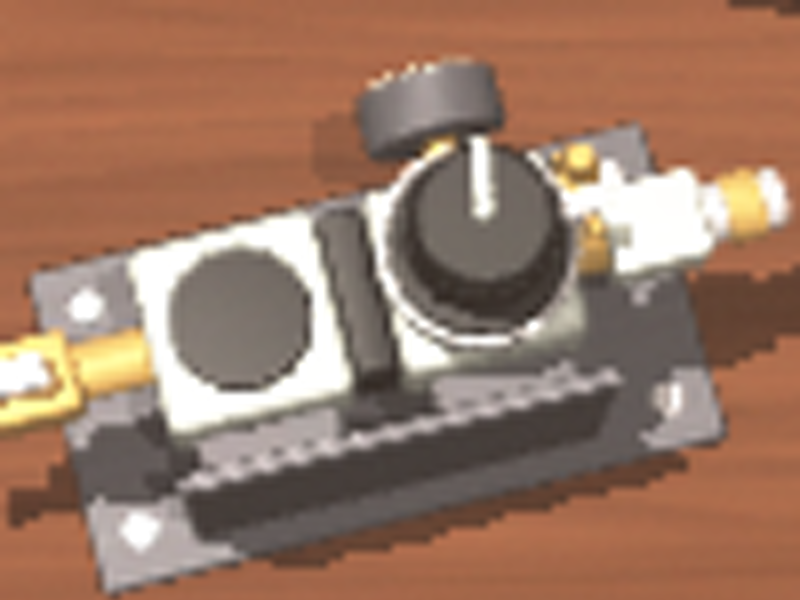

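View pics/side0z.png

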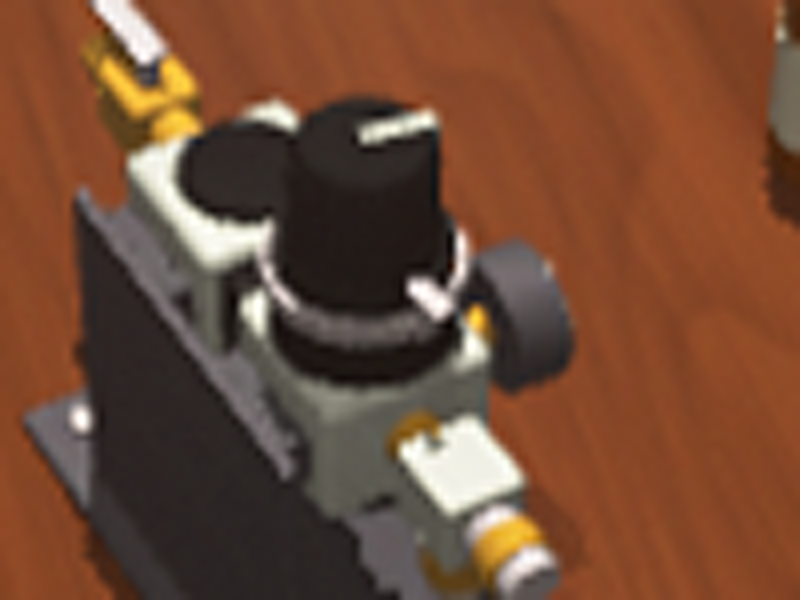

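```bash
cat > h.py <<'E'
import numpy as np
from scipy.spatial.transform import Rotation as R
from workcell import env
def cam(c):
    p=env.camera_params(c); return p,R.from_euler('xyz',p['orientation'],degrees=True).as_matrix()
def ray(c,u,v,z):
    p,M=cam(c); d=M@np.array([(u-p['cx'])/p['fx'],(v-p['cy'])/p['fy'],1]); return p['xyz']+d*(z-p['xyz'][2])/d[2]
def proj(c,P):
    p,M=cam(c); q=(np.asarray(P,float)-p['xyz'])@M; return np.array([p['fx']*q[...,0]/q[...,2]+p['cx'],p['fy']*q[...,1]/q[...,2]+p['cy']]).T
E
python3 - <<'E'
from h import *
def z(c,u,v,h):
    x0,y0=(220,170) if c=="top" else (200,170)
    r=ray(c,x0+u/8-.5+.06,y0+v/8-.5+.06,h); return r
T=lambda u,v,h:z("top",u,v,h).round(1)
S=lambda u,v,h:z("side",u,v,h).round(1)
print("axis top",T(487,213,250),"tip",T(480,140,252))
print("axis side",S(362,138,251),"tip",S(437,122,251))
print("mark in/out side",S(412,285,208),S(450,312,208))
print("filter cap",T(240,318,171), S(245,172,171))
print("side knob left/right",S(290,150,249),S(440,150,249))
E
```

```text
axis top [465.2 -40.7 250. ] tip [489.3 -39.  252. ]
axis side [467.3 -40.9 251. ] tip [493.3 -40.3 251. ]
mark in/out side [476.2 -69.6 208. ] [484.4 -85.3 208. ]
filter cap [445.1  43.  171. ] [447.7  38.7 171. ]
side knob left/right [443.6 -37.7 249. ] [490.8 -51.6 249. ]
```

```bash
cat >> h.py <<'E'
def delta(target,yaw):
    s=env.state(); y=np.radians(s['ee_rot'][2]); M=R.from_euler('xyz',s['ee_rot'],degrees=True).as_matrix()
    d=M.T@(np.array(target)-s['ee_pos']); t=(s['ee_rot'][2]-yaw+180)%360-180
    print('delta',d.round(1),'turn',round(t,2),'ft',s['force'].round(2),s['torque'].round(3),s['time_s'])
E
python3 - <<'E'
from h import *
import cv2
delta([466,-41,300],180)
im=cv2.resize(cv2.imread("pics/side0.png")[170:245,200:300],(800,600),interpolation=cv2.INTER_CUBIC)
A=np.array([466.3,-41,0])
def dr(P,col):
    p=(proj("side",P)-[200,170]+.5)*8; cv2.polylines(im,[np.int32(p)],False,col,1)
th=np.linspace(0,2*np.pi,60)
for r,h in((25.5,249),(33,205),(25.5,205)): dr(A+np.c_[r*np.cos(th),r*np.sin(th),0*th+h],(0,255,0))
for a,c in((-66,(255,0,0)),(-70,(0,255,0)),(-74,(0,0,255)),(2,(255,0,255))):
    a=np.radians(a); u=np.array([np.cos(a),np.sin(a),0]); k=np.array([0,0,252 if a>0 else 208])
    dr(np.array([A+u*(0 if a>0 else 26)+k,A+u*(25 if a>0 else 47)+k]),c)
cv2.imwrite("pics/ov.png",im)
E
```

```text
delta [-462.8 -506.9  -69.1] turn -13.39 ft [ 0.14  0.11 -0.17] [-0.001 -0.042 -0.009] 0.6
```

View pics/ov.png

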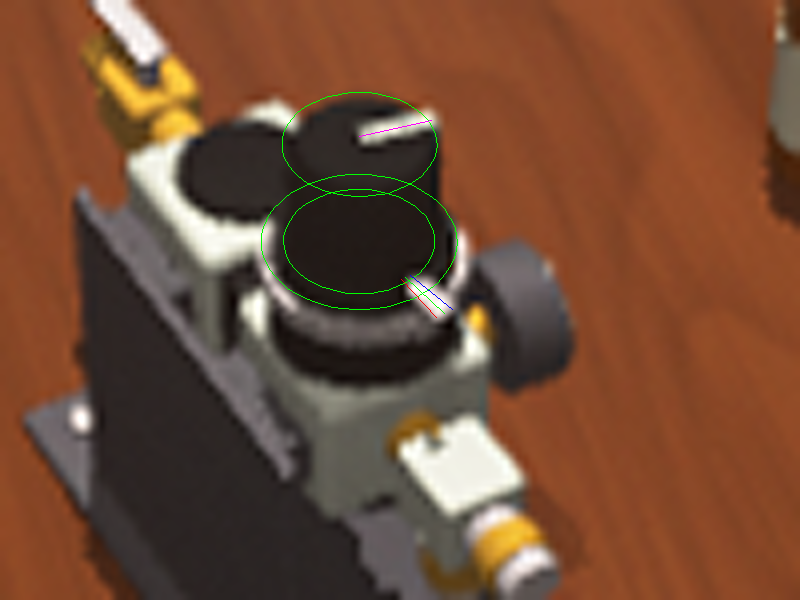

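Call:
jog_arm --deltas '[[[0, 0, -0.035, 0, 0.0912], [-0.026, -0.028, -0.069, -1, 0.0912], [-0.052, -0.057, -0.069, -2, 0.0912], [-0.078, -0.085, -0.069, -3, 0.0912], [-0.104, -0.114, -0.069, -4, 0.0912], [-0.13, -0.142, -0.069, -5, 0.0912], [-0.156, -0.171, -0.069, -6, 0.0912], [-0.182, -0.199, -0.069, -7, 0.0912], [-0.208, -0.228, -0.069, -8, 0.0912], [-0.234, -0.256, -0.069, -9, 0.0912], [-0.26, -0.285, -0.069, -10, 0.0912], [-0.286, -0.313, -0.069, -11, 0.0912], [-0.312, -0.342, -0.069, -12, 0.0912], [-0.338, -0.37, -0.069, -13, 0.0912], [-0.364, -0.399, -0.069, -13.4, 0.0912], [-0.39, -0.427, -0.069, -13.4, 0.0912], [-0.416, -0.456, -0.069, -13.4, 0.0912], [-0.442, -0.484, -0.069, -13.4, 0.0912], [-0.463, -0.507, -0.069, -13.4, 0.0912], [-0.463, -0.507, -0.069, -13.4, 0.0912]]]' --grip_force 20

```text
time_s: 2.27
ee_pos: [468.5, -45.5, 299.5]
ee_rot: [-179.9, 0.1, 179.7]
force: [-0.2, -0.4, -0.2]
gripper_width: 90.9
```

Run:
```python
from h import *
import cv2
delta([466,-41,230.5],180)
s=env.state();print(s['ee_pos'],s['ee_rot'],s['qpos'])
im=env.grab_frame("side")[130:250,180:340]; cv2.imwrite("pics/s1.png",cv2.resize(im[:,:,::-1],(800,600),interpolation=cv2.INTER_CUBIC))
```

```text
delta [ 2.7  4.7 69. ] turn -0.28 ft [-0.2  -0.39 -0.18] [-0.027 -0.002 -0.017] 2.2667
[468.54911279 -45.4981475  299.54697354] [-1.79863185e+02  7.41376196e-02  1.79717711e+02] [ -6.85981579   6.51362653  95.30482174  -0.13022426  78.09226018
 -96.55066793]
```

View pics/s1.png

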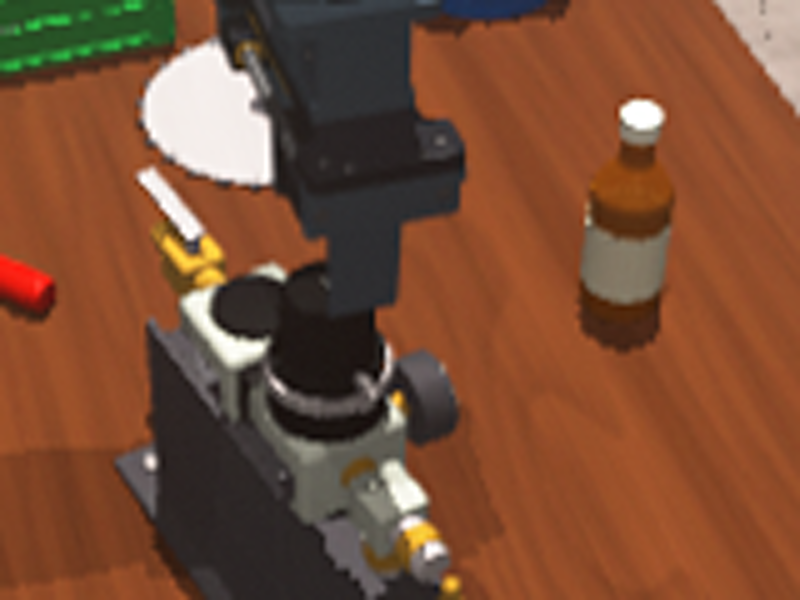

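The fingers hang open above the knob, near side at about (365,300), and the mark shows at about (368,387).

Run:
```python
from h import *
delta([466,-41,230.5],180)
```

```text
delta [ 1.1  2.2 69. ] turn -0.24 ft [-1.03  0.45  0.67] [ 0.038  0.    -0.045] 2.3167
```

Call:
jog_arm --deltas '[[[0, 0, 0.015, 0, 0.0912], [0, 0, 0.03, 0, 0.0912], [0, 0, 0.045, 0, 0.0912], [0, 0, 0.055, 0, 0.0912], [0, 0, 0.062, 0, 0.0912], [0, 0, 0.066, 0, 0.0912], [0, 0, 0.069, 0, 0.0912], [0, 0, 0.069, 0, 0.0912]]]'

```text
time_s: 2.98
ee_pos: [466.1, -40.8, 230.9]
ee_rot: [180.0, -0.0, -180.0]
force: [0.2, -0.1, 0.6]
gripper_width: 91.2
```

Run:
```python
from h import *
import cv2
delta([466,-41,230.5],180)
im=env.grab_frame("side")[130:250,180:340]; cv2.imwrite("pics/s2.png",cv2.resize(im[:,:,::-1],(800,600),interpolation=cv2.INTER_CUBIC))
```

```text
delta [ 0.1 -0.2  0.4] turn 0.03 ft [ 0.22 -0.11  0.63] [0.04  0.025 0.065] 2.9833
```

View pics/s2.png

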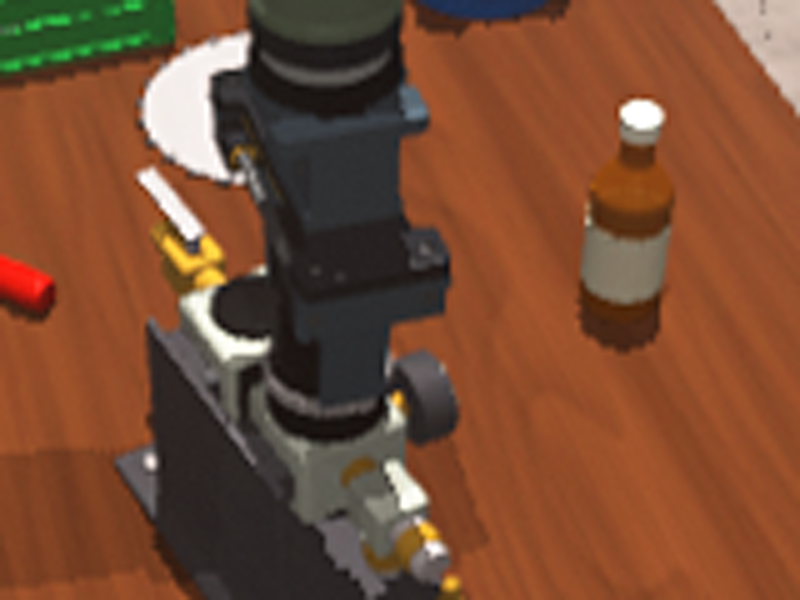

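The open fingers straddle the knob and hide the mark. I'll close the jaws.

Call:
jog_arm --deltas '[[[0, 0, 0, 0, 0.045], [0, 0, 0, 0, 0.045], [0, 0, 0, 0, 0.045], [0, 0, 0, 0, 0.045], [0, 0, 0, 0, 0.045], [0, 0, 0, 0, 0.045], [0, 0, 0, 0, 0.045], [0, 0, 0, 0, 0.045], [0, 0, 0, 0, 0.045], [0, 0, 0, 0, 0.045]]]' --grip_force 20

```text
time_s: 3.87
ee_pos: [466.2, -40.6, 231.0]
ee_rot: [179.9, 0.0, -180.0]
force: [0.0, 2.4, 0.8]
gripper_width: 50.7
```

Run:
```python
from h import *
delta([466,-41,230.5],180)
```

```text
delta [ 0.2 -0.4  0.5] turn 0.0 ft [0.05 2.4  0.84] [0.563 0.051 0.   ] 3.8667
```

Call:
jog_arm --deltas '[[[0, 0, 0, 3, 0.045], [0, 0, 0, 8, 0.045], [0, 0, 0, 13, 0.045], [0, 0, 0, 18, 0.045], [0, 0, 0, 23, 0.045], [0, 0, 0, 28, 0.045], [0, 0, 0, 33, 0.045], [0, 0, 0, 38, 0.045], [0, 0, 0, 43, 0.045], [0, 0, 0, 48, 0.045], [0, 0, 0, 53, 0.045], [0, 0, 0, 58, 0.045], [0, 0, 0, 62, 0.045], [0, 0, 0, 66, 0.045], [0, 0, 0, 69, 0.045], [0, 0, 0, 71, 0.045], [0, 0, 0, 72, 0.045], [0, 0, 0, 72, 0.045], [0, 0, 0, 72, 0.045]]]'

```text
time_s: 5.45
ee_pos: [467.2, -39.2, 231.1]
ee_rot: [179.8, -0.2, 108.0]
force: [2.0, 7.7, -0.2]
gripper_width: 50.5
```

Run:
```python
from h import *
import cv2
delta([466,-41,230.5],108)
im=env.grab_frame("side")[150:240,210:330]; cv2.imwrite("pics/s3.png",cv2.resize(im[:,:,::-1],(800,600),interpolation=cv2.INTER_CUBIC))
print(env.look_for("side","pointer_tip"),env.look_for("side","mark_tip"))
```

```text
delta [-1.3 -1.7  0.6] turn -0.02 ft [ 2.    7.71 -0.15] [ 1.241 -0.41   0.043] 5.45
[{'xyz': [467.0, -60.3, 237.1], 'conf': 0.79}] []
```

View pics/s3.png

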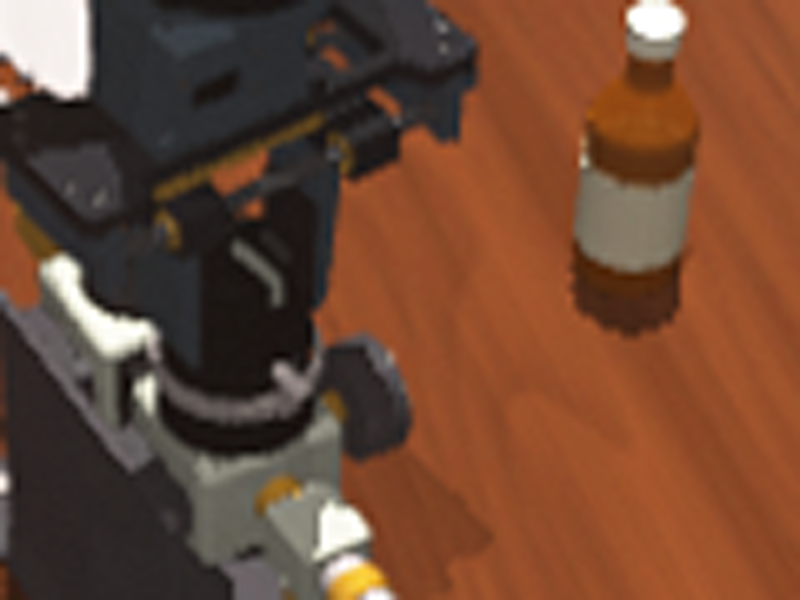

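The pointer runs from about (235,240) to (278,300) and the tab from (275,363) to (308,398), so they look aligned. I'll check the angles numerically and work out the shift that relieves the side load.

Run:
```python
from h import *
S=lambda u,v,h:ray("side",210+u/6.667-.43,150+v/6.667-.43,h)[:2]
a=S(238,243,252);b=S(278,298,252); d=b-a;print(a,b,np.hypot(*d),np.degrees(np.arctan2(d[1],d[0])))
c=S(277,365,208);e=S(310,395,208);print(c,e)
for A in ([466.5,-40],[467,-39],a):
    A=np.array(A)
    for p in (b,c,e): q=p-A;print(A,np.hypot(*q).round(1),np.degrees(np.arctan2(q[1],q[0])).round(1))
delta([467,-39,231],108)
```

```text
[469.01655303 -39.32758911] [474.68841129 -74.20609034] 35.33666401939265 -80.76354909023802
[477.28709676 -66.50810891] [484.73670717 -86.39846378]
[466.5 -40. ] 35.2 -76.5
[466.5 -40. ] 28.6 -67.9
[466.5 -40. ] 49.9 -68.5
[467 -39] 36.0 -77.7
[467 -39] 29.4 -69.5
[467 -39] 50.6 -69.5
[469.01655303 -39.32758911] 35.3 -80.8
[469.01655303 -39.32758911] 28.4 -73.1
[469.01655303 -39.32758911] 49.6 -71.5
delta [ 0.3 -0.2  0.1] turn -0.02 ft [2.15 7.3  0.59] [ 1.292 -0.396  0.014] 5.6
```

Run:
```python
from h import *
import cv2
im=env.grab_frame("side")[180:216,235:271]; im=np.ascontiguousarray(cv2.resize(im[:,:,::-1],(600,600),interpolation=cv2.INTER_CUBIC)); k=600/36
A=np.array([467.5,-39.5,0])
def dr(P,col):
    p=(proj("side",P)-[235,180]+.5)*k; cv2.polylines(im,[np.int32(p)],False,col,1)
for a,c in((-64,(255,0,0)),(-70,(0,255,0)),(-76,(0,0,255))):
    a=np.radians(a); u=np.array([np.cos(a),np.sin(a),0]); n=np.array([-u[1],u[0],0])*2.5
    dr(np.array([A+[0,0,252],A+u*25.5+[0,0,252],A+u*25.5+[0,0,249]]),c)
    dr(np.array([A+u*26+[0,0,208],A+u*46+[0,0,208]]),c)
cv2.imwrite("pics/ov3.png",im)
```

```text
(no output)
```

View pics/ov3.png

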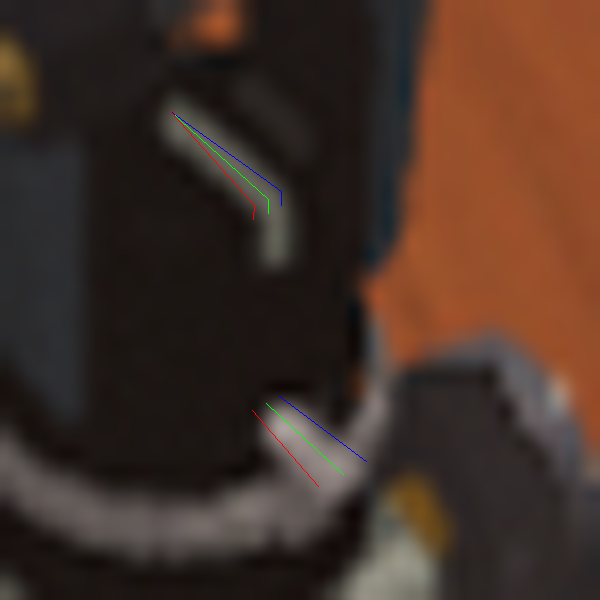

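Pointer and mark both read about -69 to -70°, aligned within about 2°. Now I'll take off the side load and start the light lift.

Call:
jog_arm --deltas '[[[0.0006, 0.0008, 0, 0, 0.045], [0.0013, 0.0017, 0, 0, 0.045], [0.0013, 0.0017, 0, 0, 0.045], [0.0013, 0.0017, -0.0005, 0, 0.045], [0.0013, 0.0017, -0.001, 0, 0.045], [0.0013, 0.0017, -0.0015, 0, 0.045], [0.0013, 0.0017, -0.002, 0, 0.045], [0.0013, 0.0017, -0.0025, 0, 0.045], [0.0013, 0.0017, -0.003, 0, 0.045], [0.0013, 0.0017, -0.003, 0, 0.045], [0.0013, 0.0017, -0.003, 0, 0.045]]]'

```text
time_s: 6.57
ee_pos: [467.3, -39.1, 233.7]
ee_rot: [180.0, -0.1, 108.0]
force: [2.3, 4.1, -3.8]
gripper_width: 50.4
```

```bash
cat > st.py <<'E'
from h import *
s=env.state()
print(s['time_s'],s['ee_pos'].round(2),s['ee_rot'].round(2),s['force'].round(2),s['torque'].round(3),'w',s['gripper_width'].round(2))
p=np.array(s['ee_pos'])/1000;print('moment at tcp', (s['torque']).round(3), 'eff6',s['effort'][5].round(3))
E
python3 st.py
```

```text
Traceback (most recent call last):
  File "st.py", line 3, in <module>
    print(s['time_s'],s['ee_pos'].round(2),s['ee_rot'].round(2),s['force'].round(2),s['torque'].round(3),'w',s['gripper_width'].round(2))
                                                                                                             ^^^^^^^^^^^^^^^^^^^^^^^^
AttributeError: 'float' object has no attribute 'round'
```

Call:
jog_arm --deltas '[[[0, 0, -0.0005, 0, 0.045], [0, 0, -0.001, 0, 0.045], [0, 0, -0.0015, 0, 0.045], [0, 0, -0.0015, 0, 0.045], [0, 0, -0.0015, 0, 0.045]]]'

```text
time_s: 6.98
ee_pos: [467.3, -39.0, 234.6]
ee_rot: [-180.0, -0.1, 108.0]
force: [2.0, 4.9, -7.8]
gripper_width: 50.7
```

```bash
sed -i "s/s\['gripper_width'\].round(2)/s['gripper_width']/" st.py
python3 st.py
```

```text
6.9833 [467.32 -39.03 234.6 ] [-1.7997e+02 -6.0000e-02  1.0799e+02] [ 1.99  4.88 -7.77] [ 0.793 -0.425  0.044] w 50.71795483046463
moment at tcp [ 0.793 -0.425  0.044] eff6 0.05
```

The knob is tip to tip: about 3.5 mm up with roughly 4 N on the teeth. I'll ease it clockwise in small steps, watching the pull.

Call:
jog_arm --deltas '[[[0, 0, 0, 1, 0.045], [0, 0, 0, 2, 0.045], [0, 0, 0, 2, 0.045]]]'

```text
time_s: 7.23
ee_pos: [467.4, -39.0, 234.6]
ee_rot: [-180.0, -0.1, 106.0]
force: [3.0, 4.8, -7.0]
gripper_width: 50.6
```

Call:
jog_arm --deltas '[[[0, 0, 0, 0.7, 0.045], [0, 0, 0, 1.5, 0.045], [0, 0, 0, 1.5, 0.045]]]'

```text
time_s: 7.48
ee_pos: [467.4, -39.0, 234.6]
ee_rot: [-180.0, -0.1, 104.5]
force: [3.6, 4.7, -7.2]
gripper_width: 50.7
```

Call:
jog_arm --deltas '[[[0, 0, 0, 0.7, 0.045], [0, 0, 0, 1.5, 0.045], [0, 0, 0, 1.5, 0.045]]]'

```text
time_s: 7.73
ee_pos: [467.5, -39.0, 234.6]
ee_rot: [-180.0, -0.1, 103.0]
force: [4.1, 5.1, -7.4]
gripper_width: 50.5
```

Call:
jog_arm --deltas '[[[0, 0, 0, 0.7, 0.045], [0, 0, 0, 1.3, 0.045], [0, 0, 0, 1.3, 0.045]]]'

```text
time_s: 7.98
ee_pos: [467.5, -39.1, 235.1]
ee_rot: [180.0, -0.0, 101.7]
force: [1.7, 5.4, -4.3]
gripper_width: 50.6
```

Call:
jog_arm --deltas '[[[0, 0, 0, 0.7, 0.045], [0, 0, 0, 1.3, 0.045], [0, 0, 0, 1.3, 0.045]]]'

```text
time_s: 8.23
ee_pos: [467.5, -39.0, 235.3]
ee_rot: [180.0, -0.1, 100.4]
force: [2.1, 5.4, -3.4]
gripper_width: 51.0
```

At yaw about 102° the pull dropped from 7.4 to 4 N and z rose, so the lug is in a notch. I've eased it on to about the middle; now I'll draw it gently up.

Call:
jog_arm --deltas '[[[0, 0, -0.0005, 0, 0.045], [0, 0, -0.001, 0, 0.045], [0, 0, -0.001, 0, 0.045]]]'

```text
time_s: 8.48
ee_pos: [467.5, -39.0, 236.4]
ee_rot: [180.0, -0.0, 100.4]
force: [2.9, 4.6, -3.8]
gripper_width: 50.8
```

Call:
jog_arm --deltas '[[[0, 0, -0.0005, 0, 0.045], [0, 0, -0.001, 0, 0.045], [0, 0, -0.001, 0, 0.045]]]'

```text
time_s: 8.73
ee_pos: [467.5, -39.0, 237.4]
ee_rot: [180.0, -0.0, 100.4]
force: [1.7, 4.3, -3.0]
gripper_width: 50.5
```

```bash
python3 st.py
```

```text
8.7333 [467.53 -39.04 237.38] [ 1.7997e+02 -4.0000e-02  1.0040e+02] [ 1.68  4.35 -3.  ] [ 0.811 -0.213  0.048] w 50.461582818323144
moment at tcp [ 0.811 -0.213  0.048] eff6 0.084
```

Call:
jog_arm --deltas '[[[0, 0, -0.0005, 0, 0.045], [0, 0, -0.001, 0, 0.045], [0, 0, -0.001, 0, 0.045]]]'

```text
time_s: 8.98
ee_pos: [467.5, -39.0, 238.4]
ee_rot: [180.0, -0.0, 100.4]
force: [2.1, 4.7, -2.3]
gripper_width: 50.6
```

Call:
jog_arm --deltas '[[[0, 0, -0.0004, 0, 0.045], [0, 0, -0.0007, 0, 0.045], [0, 0, -0.0007, 0, 0.045]]]'

```text
time_s: 9.23
ee_pos: [467.5, -39.0, 239.1]
ee_rot: [180.0, -0.0, 100.4]
force: [1.6, 4.7, -2.9]
gripper_width: 50.5
```

Call:
jog_arm --deltas '[[[0, 0, -0.0003, 0, 0.045], [0, 0, -0.0006, 0, 0.045], [0, 0, -0.0006, 0, 0.045]]]'

```text
time_s: 9.48
ee_pos: [467.5, -39.0, 239.3]
ee_rot: [180.0, -0.1, 100.4]
force: [2.8, 4.8, -6.0]
gripper_width: 51.0
```

```bash
python3 st.py
```

```text
9.4833 [467.51 -39.04 239.25] [ 1.7999e+02 -5.0000e-02  1.0040e+02] [ 2.77  4.79 -5.99] [ 0.85  -0.385  0.112] w 51.021169303374094
moment at tcp [ 0.85  -0.385  0.112] eff6 0.085
```

The pull rose to 6 N at the stop. I'll ease off the tension, open, and retreat upward.

Call:
jog_arm --deltas '[[[0, 0, 0.0004, 0, 0.045], [0, 0, 0.0004, 0, 0.045], [0, 0, 0.0004, 0, 0.0912], [0, 0, 0.0004, 0, 0.0912], [0, 0, 0.0004, 0, 0.0912], [0, 0, 0.0004, 0, 0.0912], [0, 0, 0.0004, 0, 0.0912], [0, 0, 0.0004, 0, 0.0912], [0, 0, 0.0004, 0, 0.0912], [0, 0, 0.0004, 0, 0.0912]]]'

```text
time_s: 10.32
ee_pos: [467.3, -39.4, 239.3]
ee_rot: [-180.0, 0.0, 100.4]
force: [0.1, -0.0, 0.8]
gripper_width: 90.9
```

```bash
python3 st.py
```

```text
10.3167 [467.35 -39.41 239.34] [-180.     0.   100.4] [ 0.11 -0.02  0.79] [-0.074 -0.016 -0.071] w 90.93661963161965
moment at tcp [-0.074 -0.016 -0.071] eff6 0.0
```

Call:
jog_arm --deltas '[[[0, 0, -0.01, 0, 0.0912], [0, 0, -0.03, 0, 0.0912], [0, 0, -0.05, 0, 0.0912], [0, 0, -0.08, 0, 0.0912], [0, 0, -0.11, 0, 0.0912], [0, 0, -0.14, 0, 0.0912], [0, 0, -0.16, 0, 0.0912], [0, 0, -0.16, 0, 0.0912], [0, 0, -0.16, 0, 0.0912]]]'

```text
time_s: 11.07
ee_pos: [467.6, -39.4, 400.8]
ee_rot: [179.8, 0.1, 100.4]
force: [-0.2, 0.4, -1.2]
gripper_width: 91.3
```

```bash
python3 st.py
python3 - <<'E'
from h import *
import cv2
im0=env.grab_frame("side")[:,:,::-1]; cv2.imwrite("pics/s5full.png",cv2.resize(im0,(768,576)))
k=600/36
out=[]
for lift in (0,8):
    im=np.ascontiguousarray(cv2.resize(im0[180:216,229:265],(600,600),interpolation=cv2.INTER_CUBIC))
    A=np.array([467.5,-39.5,0])
    def dr(P,col):
        p=(proj("side",P)-[229,180]+.5)*k; cv2.polylines(im,[np.int32(p)],False,col,1)
    th=np.linspace(0,2*np.pi,60); dr(A+np.c_[23.5*np.cos(th),23.5*np.sin(th),0*th+249+lift],(255,255,0))
    for a,c in((-70,(0,255,0)),(-78,(0,0,255))):
        a=np.radians(a); u=np.array([np.cos(a),np.sin(a),0])
        dr(np.array([A+[0,0,252+lift],A+u*25.5+[0,0,252+lift]]),c)
        dr(np.array([A+u*26+[0,0,208],A+u*46+[0,0,208]]),c)
    out.append(cv2.resize(im,(400,400)))
cv2.imwrite("pics/ov5.png",np.hstack(out))
E
```

```text
11.0667 [467.65 -39.4  400.76] [1.7983e+02 5.0000e-02 1.0041e+02] [-0.16  0.41 -1.17] [-0.089  0.079 -0.011] w 91.31489106004501
moment at tcp [-0.089  0.079 -0.011] eff6 0.001
```

View pics/ov5.png

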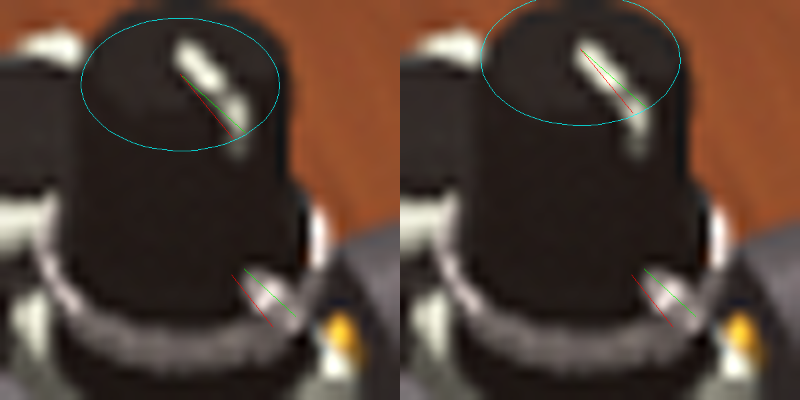

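View pics/s5full.png

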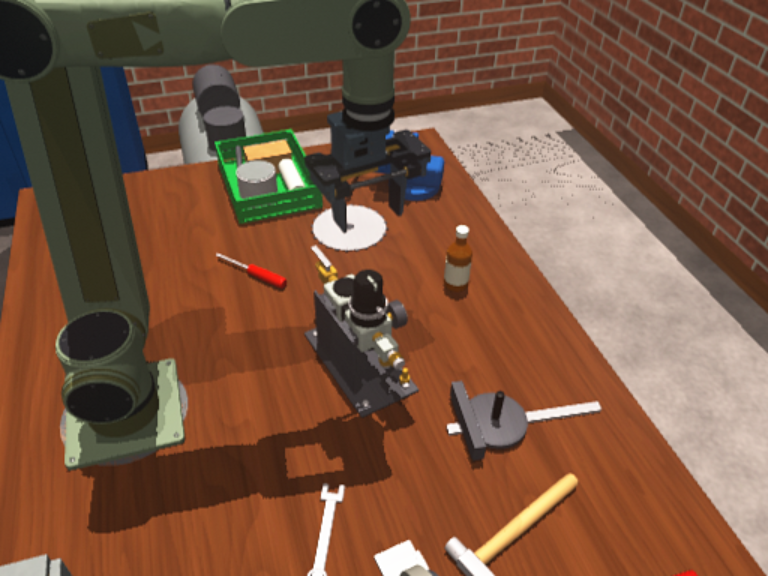

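The 8 mm lift overlay fits the picture: the knob stands up, and the pointer at roughly -75 to -78° is within 10° of the mark at about -70°. Nothing around it has visibly moved, so I'm handing in.

```bash
python3 -c "
from workcell import env
print(env.job_done())"
```

```text
the job is handed in; nothing more can be done
None
```

The knob is standing up in its lock beside the set mark. I let it go, retreated 160 mm above it, and handed the job in at about 11 s. No verdict was reported.

**What I did:**
- I turned the knob 72° clockwise to the mark, then kept a light upward pull of about 4 N on the teeth, where it met tip to tip.
- I eased it clockwise until it dropped into a notch about 6 to 7° past the mark: the pull fell from 7.4 N to about 4 N.
- I went on to about the middle of the notch and drew it up until it stopped, at 6 N total pull.

**Last checks:**
- **Lift:** the TCP rose about 8 mm by the time the knob stopped, and the final side view fits a knob raised 8 mm.
- **Pointer:** it stands about 4 to 8° from the mark. The picture gives about -75° against -71° for the mark; the wrist's turn puts the pointer at about -77.5°. Both are inside the 17° limit.
- **Release:** the fingers opened to 91 mm and the force on the tool was near zero.
- **Bystanders:** none had visibly moved in the last side view. The air plug was not checked separately.

**What disagreed:** The first measured knob axis was about 2 mm off, which put an 8 N side load on the grip during the turn. I shifted the arm to relieve it, which left about 5 N until release. The trained networks' positions were several millimetres off my own pixel measurements, so I used the pixel measurements.

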